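# Press a pull-test stud home with bench-mounted locking pliers

### The arm

A 7-joint arm with a two-finger parallel gripper is mounted at the origin on the work surface. World frame = base frame: x ahead of the robot, y to its left, z up, the work surface at z = 0. Lengths are in mm, angles in rad, forces in N, time in s.
With the tool pointing down it reaches from about 375 to 925 mm from the base axis. Payload 3.1 kg.
Tool frame: the origin (TCP) lies at the centre of the arm's flange, where the gripper is bolted on; the fingertips stand 173 mm ahead of it and the grasp point (between the pads) lies 155 mm ahead of it; z points along the fingers, y is the direction in which the jaws open and shut (so a half turn about z gives the same grasp; the last joint's range is limited). The gripper opens to 85 mm and grips with 20 to 120 N. Pads are 22 mm wide; open, the fingers measure 114 mm over their backs; the gripper's body (76 mm by 85 mm) begins 54 mm behind the grasp point. The pads swing forward as they close: fully open they stand 13 mm farther back than shut.
Start: joints at [1.194, 0.383, 0.044, 1.598, -0.018, 1.161, -0.05], TCP at [178.898, -624.902, 404.669] pointing down, gripper open.
Joint ranges: [-2.61, 2.61], [-0.41, 2.15], [-1.48, 1.57], [0, 2.5], [-1.57, 4.71], [0.05, 1.97], [-2.85, 2.85]. Speed limits (rad/s): [2.79, 2.79, 3.14, 3.14, 3.14, 3.14, 3.14].

### API

Orientations are given as a rotation vector (axis times angle).
In Python, from rig import env gives the robot as it stands. Calls block until the motion is done:
- env.move_pose(position, orientation): joint-space move of the TCP to a pose.
- env.move_straight(position, v=150, rotation=None): straight line of the TCP; rotation=None keeps the orientation; v is the mean speed in mm/s.
- env.set_joints(angles): joint-space move.
- env.set_gripper(opening, effort=None): opening from 0.0 (shut) to 1.0 (fully open); effort is the grip in N (None keeps the last); returns when the fingers have stopped.
- env.hold(seconds).
- env.inverse_kinematics(position, orientation): joint angles nearest the present ones, or None.
- env.observe(): the state.
- env.capture(name): name is "scene" or "top" or "wrist"; returns (picture, depth): 384x512x3 uint8, blue, green, red; 384x512 float32, mm along the optical axis (not along the pixel's ray), 0 where there is no reading.
- env.calibration(name): a dict with "mtx" (3x3 intrinsics, pixels), "pose" (4x4, takes a point from camera to world coordinates). Camera axes: x right, y up, looking along -z (the intrinsics and any distortion apply to the point x, -y, -z); pixel columns grow to the right and rows downward; lengths in mm; the calibration is good to about 2 mm. A picture is of the moment at which its call begins: read the wrist's pose just before it. calibration takes no time and is no camera call; for the wrist camera it gives the pose at the moment of the call.
A pose or a line that the arm cannot do raises env.MotionError and nothing moves.
- env.sign_off(): hands the job in, once; it reports no verdict.
The state is a dict: "time": time; "joints": joint angles; "dq": joint speeds; "joint_torque": joint torques, N m; "tcp_pos": TCP position; "orientation": TCP orientation; "contact_force": force on the tool from outside, world axes, zero at the start; "moment": the same for the moment, N m; "grip_width": opening from 0.0 (shut) to 1.0 (fully open).
Only numpy, scipy, OpenCV 4.12 (cv2) and the standard library are available. Lean on these libraries where they do the work, as an engineer would, in place of code of your own. Each camera call takes 0.05 s, during which the arm holds its last target.

### The job

Push the standing fibreboard coupon gently along its channel until you feel it come fully home against the stop screw of the bench-mounted locking pliers, then squeeze the two blue handles together until they snap over centre and stay locked by themselves with the brass stud pressed fully home, and let go of them. Then flick the red release lever so that the handles spring open, and leave the coupon standing home in the channel. Feel your way and force nothing: the handles bend above 45 N, the lever above 25 N, the coupon chips above 20 N; leave everything else on the bench where it is.

Things in the scene. Friction and masses are not known exactly. Their poses are not given: they have to be found in the camera images.
- pliers: Locking pliers lying flat on a steel base plate fixed to the bench. Origin on the table top below the jaw line; z up; x runs from the handles to the jaws and on along the coupon channel; y points to the moving jaw. Base plate in this frame (mm): x -190..135, y -45..90, 12 high. Head block x -75..-20, y -21..11, up to z 58.
- head_face (a point): Centre of the head's face (pliers x -20 mm, 37 mm up). A 10 mm brass stop screw stands out of it by 0 to 28 mm, set anew each time and not measured: the coupon is home when it presses on it. Channel from here to +x, open beyond x 45: -y side fixed jaw face (y -9.5, x -20..45, 62 high), +y side low rail (y 9.5..15.5, x -20..40, 24 high), mm in the pliers frame.
- jaw_line (a point): Middle of the jaw line (x = 0, y = 0, 40 mm up); the moving jaw closes along it towards -y, driven by the handles; it is 44 mm wide (x -8..36), its arm at x -52..36, y 18..40 when open. Its toggle (brass crank and steel link, on a post at x -35, y 73 mm) stands up to 62 mm above the table.
- handle: Blue-sleeved handle on the +y side, 115 long, 8 thick, 36 to 58 above the table, 24 free below (mm). Origin at its pivot (pliers x -55, y 12); runs along its own -x. Both are geared to close alike. The clamping pressure is set anew each time: closing takes up to 8 to 11 N on each at the grip points (double if one alone is pushed). Past dead centre they snap shut and hold, else they spring open.
- handle_b: The matching blue handle on the -y side, same size; origin at its pivot (pliers x -55, y -12); it runs along its own -x.
- grip_near (a point): Point to squeeze on the +y handle: on its centre line, half-way up, 85 mm from the pivot; the outer face is 4 mm out from it.
- grip_far (a point): The same point on the -y handle. Over their outer faces here the handles measure 61 mm open and 32 mm locked.
- handle_angle (a joint): Angle of each handle, rad: 0 wide open, dead centre at 0.145, locked against the hard stop at 0.17.
- release: Red-tabbed release lever between the handles, pivoted 165 mm behind the jaw line (x = -165 in the pliers frame) about a vertical axis, its tab standing up beyond the handle ends. Origin at the pivot, 45 mm above the table.
- lever_tab (a point): Centre of the red tab, 46 mm behind the lever's pivot, 57 mm above the table. The tab is 22 mm long (pliers x), 8 mm thick (pliers y), from 33 to 81 mm above the table. It is pushed towards pliers -y (away from the moving-jaw side).
- lever_angle (a joint): Angle of the release lever, rad: 0 at rest (it springs back), about 4 mm of free play at the tab, then it pries the locked handles (6 to 8 N at the tab, by the pressure set) and frees them at about 0.19; hard stop at 0.26 (12 mm at the tab).
- coupon_mid (a point): Centre of the loose upright fibreboard coupon, 70 long (pliers x), 15 thick (y), 50 high (mm), about 60 g, standing on the base plate in the channel with about 2 mm play each side. It starts with its centre at pliers x 68 to 88; home, pressed on the stop screw, it is at x 15 to 43, 37 mm above the table. Its axes are the pliers' axes.
- stud_depth (a joint): How far the brass-headed stud is pressed in, m: near 0 at the start (6 mm proud of the coupon), 0.005 fully home (1 mm proud). Its head, 12 mm across, is on the coupon's +y face, 15 mm from the centre towards the stop, 40 mm above the table. It takes about 8 N, from the jaw, which meets it only if the coupon is home.
- spare_coupon: Bystander: loose spare fibreboard coupon lying flat, 70 x 50 x 15 mm; origin at the centre of its underside
- stud_box: Bystander: loose open blue plastic box of studs, 75 x 55 x 22 mm; origin at the centre of its underside
- scoop: Bystander: loose steel lab spoon lying flat, 170 mm long
- beaker: Bystander: glass beaker, 100 mm across, 140 mm high; origin at the centre of its underside
- jar_a: Bystander: white reagent jar with white cap, 90 mm across, 130 mm high; origin at the centre of its underside
- jar_b: Bystander: white reagent jar with green cap, same size and origin
- stack: Bystander: stack of four fibreboard squares, about 115 x 95 x 60 mm high; origin at the centre of its underside
- coupon: The same coupon as a whole; origin at the centre of its underside.

How it is judged (in metres and radians):
On the way, in this order (a step that is already met when the one before it is completed fails the run):
1. the fingers have pressed the coupon home on the stop screw (over 2 N between coupon and pliers), handles still open (x of coupon_mid in the frame of pliers below 0.0445 m and contact force between coupon and pliers above 2 N and value of joint handle_angle below 0.05 rad and contact force between the fingers and coupon above 1 N).
2. the handles are locked past centre by themselves, nothing touching them, and the stud is home (value of joint handle_angle above 0.155 rad and value of joint stud_depth above 0.0042 m and contact force between the fingers and handle below 0.5 N and contact force between the fingers and handle_b below 0.5 N), for 0.4 s.
3. the release lever is pushed while the handles are still locked and untouched (value of joint lever_angle above 0.05 rad and value of joint handle_angle above 0.15 rad and contact force between the fingers and handle below 0.5 N and contact force between the fingers and handle_b below 0.5 N).
At the end, for the whole second after the job is handed in: Handles sprung fully open (under 0.02 rad), release lever back at rest (under 0.03 rad), stud pressed at least 4.2 mm of its 5 mm, coupon standing upright on the base plate within about 3 mm of the places where it can be home (centre at 12 to 46 mm along the channel) (value of joint handle_angle below 0.02 rad and value of joint lever_angle below 0.03 rad and value of joint stud_depth above 0.0042 m and x of coupon_mid in the frame of pliers between 0.012 and 0.046 m and angle between coupon_mid's own z axis and vertical below 0.06 rad and height (world z) of coupon_mid below 0.039 m); the robot touches nothing.
It fails at once if a handle was squeezed or pushed with more than 45 N (contact force between the fingers and handle above 45 N or contact force between the fingers and handle_b above 45 N).
It fails at once if the release lever was pushed with more than 25 N (contact force between the fingers and release above 25 N).
It fails at once if the coupon was pushed with more than 20 N (contact force between the fingers and coupon above 20 N).
It fails at once if another thing on the bench was moved more than 20 mm (distance of any of spare_coupon, stud_box, scoop, beaker, jar_a, jar_b, stack from where it was at the start of the episode above 0.02 m).
It also fails if it takes over 61 s, if anything falls off the work surface, if the arm or the gripper's body presses on something with over 40 N, if the wrist force passes 120 N, or if a joint passes its speed limit or range.

## Working session

There is one attempt and no reset: what is moved stays moved. The work goes in short steps, each a Python script; the robot and the scene stay as the last script left them, time stands still between calls to the robot, and variables do not carry over. Pictures are saved under pics/ and viewed, and the job is handed in when it is done.

```bash
ls; mkdir -p pics; python3 - <<'E'
from rig import env
import cv2,numpy as np
s=env.observe();print(s)
for n in("scene","top","wrist"):
    c=env.calibration(n);p,d=env.capture(n)
    cv2.imwrite(f"pics/{n}0.png",p);np.savez(f"pics/{n}0.npz",p=p,d=d,m=c["mtx"],T=c["pose"]);print(n,{k:v for k,v in c.items()})
E
```

```text
pics
{'time': 0.0, 'joints': array([ 1.19419275,  0.38384742,  0.04381339,  1.59960817, -0.01795761,
        1.16116567, -0.04991517]), 'dq': array([ 2.88502386e-04, -1.65487137e-04, -4.00831421e-04,  5.30753059e-04,
        1.31844382e-03,  3.49334645e-04, -4.17215648e-05]), 'joint_torque': array([-3.11919484e-04, -4.33461106e+01,  1.02439977e+00, -2.49510455e+01,
        1.05213333e-02,  1.13907349e-02,  1.33808723e-05]), 'tcp_pos': array([ 178.7837958 , -624.41524678,  403.26232555]), 'orientation': array([-3.10853028e+00, -4.36258894e-01,  7.02247248e-04]), 'contact_force': array([0.07033444, 0.45155213, 0.18664868]), 'moment': array([0.04780759, 0.02440648, 0.03548661]), 'grip_width': 1.0010193545735238}
scene {'mtx': array([[387.66837046,   0.        , 255.35671742],
       [  0.        , 387.66837046, 202.53930938],
       [  0.        ,   0.        ,   1.        ]]), 'pose': array([[ 8.72735564e-01, -3.38860881e-01,  3.51434117e-01,
         1.04429136e+03],
       [ 4.88107984e-01,  5.92218093e-01, -6.41114909e-01,
        -8.15228257e+02],
       [ 9.12312051e-03,  7.310615
[... 473 characters left out ...]
616e+01],
       [-1.41918876e-02,  1.37985466e-01,  9.90332571e-01,
         1.28156930e+03],
       [ 0.00000000e+00,  0.00000000e+00,  0.00000000e+00,
         1.00000000e+00]])}
wrist {'mtx': array([[304.21922908,   0.        , 252.10938361],
       [  0.        , 304.21922908, 188.31429589],
       [  0.        ,   0.        ,   1.        ]]), 'pose': array([[ 2.75837107e-01,  9.17175272e-01,  2.87582008e-01,
         2.52041800e+02],
       [-9.61200634e-01,  2.64038030e-01,  7.98577432e-02,
        -6.04319562e+02],
       [-2.68903965e-03, -2.98451737e-01,  9.54420939e-01,
         3.71877907e+02],
       [ 0.00000000e+00,  0.00000000e+00,  0.00000000e+00,
         1.00000000e+00]])}
```

View pics/scene0.png

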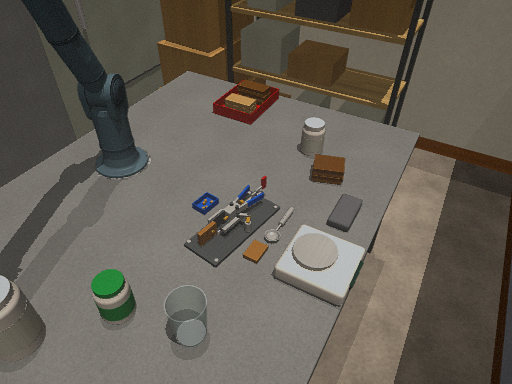

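View pics/top0.png

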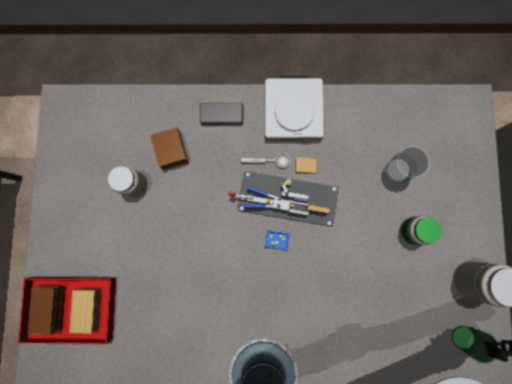

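View pics/wrist0.png

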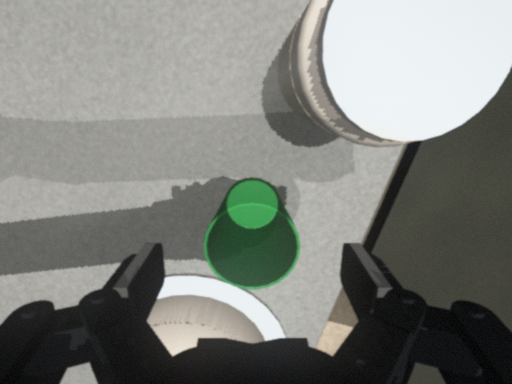

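Top view: the dark base plate has corners near (242,173), (338,186), (331,226) and (237,212). The red lever is at (232,195), the coupon at (318,210), and the toggle is on the upper side of the plate. Next: the plate corners in world coordinates.

```bash
cat > h.py <<'E'
import numpy as np,cv2
from scipy.spatial.transform import Rotation as R
def ray(u,v,m,T,z):
    d=np.array([(u-m[0,2])/m[0,0],-(v-m[1,2])/m[1,1],-1.]);d=T[:3,:3]@d;o=T[:3,3]
    return o+d*(z-o[2])/d[2]
def proj(P,m,T):
    c=T[:3,:3].T@(np.asarray(P,float)-T[:3,3]); return np.array([m[0,2]+m[0,0]*c[0]/-c[2],m[1,2]+m[1,1]*-c[1]/-c[2]])
E
python3 - <<'E'
from h import *
f=np.load("pics/top0.npz");p,d,m,T=[f[k] for k in("p","d","m","T")]
c=cv2.resize(p[150:260,215:350],None,fx=5.5,fy=5.5,interpolation=cv2.INTER_CUBIC);cv2.imwrite("pics/topc.png",c)
g=p.max(2);roi=np.zeros_like(g);roi[160:240,225:350]=(g[160:240,225:350]<75)
n,l,s,_=cv2.connectedComponentsWithStats(cv2.morphologyEx(roi,cv2.MORPH_CLOSE,np.ones((9,9))))
print(s)
i=1+s[1:,4].argmax();r=cv2.minAreaRect(np.argwhere(l==i)[:,::-1].astype(np.float32));b=cv2.boxPoints(r)
for q in b: print(q,ray(*q,m,T,12).round(1))
E
```

```text
[[     0      0    512    384 195993]
 [   281    185     17     16    105]
 [   231    190     96     29    506]
 [   300    201      4      1      4]]
[229.77997 209.45767] [523.2 114.5  12. ]
[232.27765 188.04907] [595.8 107.4  12. ]
[327.72845 199.185  ] [ 559.6 -214.5   12. ]
[325.23077 220.5936 ] [ 487.8 -205.    12. ]
```

View pics/topc.png

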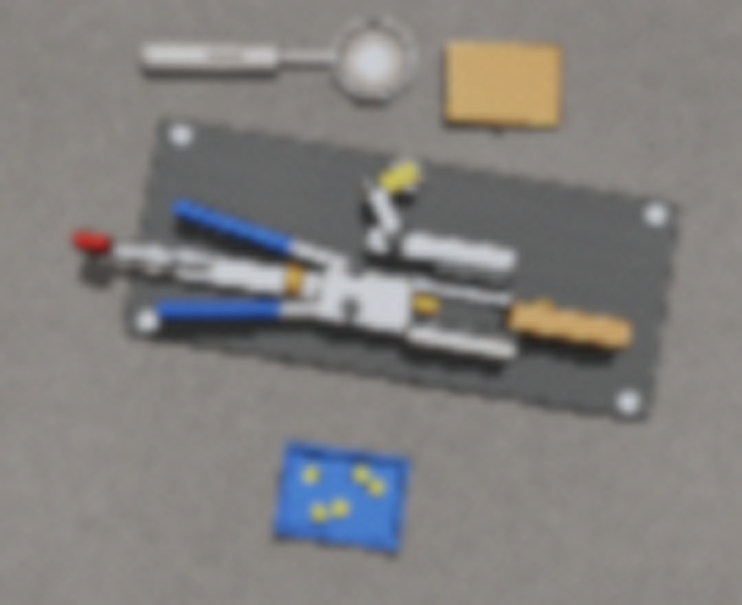

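Enlarged crop: plate corners (163,119), (678,203), (647,420), (125,333). The moving jaw is on the far side, so pliers +y ≈ world +x and pliers +x ≈ world -y. Next I put the wrist camera overhead.

```bash
python3 - <<'E'
from h import *
f=np.load("pics/top0.npz");m,T=f["m"],f["T"]
px=np.array([(163,119),(678,203),(647,420),(125,333)])
W=np.array([ray((u+.5)/5.5-.5+215,(v+.5)/5.5-.5+150,m,T,12) for u,v in px])
L=np.array([(-190,90),(135,90),(135,-45),(-190,-45)],float)
print(W.round(1), np.linalg.norm(np.diff(W,axis=0),axis=1))
a=L-L.mean(0);b=W[:,:2]-W[:,:2].mean(0)
yaw=np.arctan2((a[:,0]*b[:,1]-a[:,1]*b[:,0]).sum(),(a*b).sum())
c,s=np.cos(yaw),np.sin(yaw);Rm=np.array([[c,-s],[s,c]]);t=W[:,:2].mean(0)-Rm@L.mean(0)
print(yaw,t, (Rm@L.T).T+t-W[:,:2]); np.savez("pose0.npz",yaw=yaw,t=t)
from rig import env
s=env.observe();Rt=R.from_rotvec(s["orientation"]).as_matrix();C=env.calibration("wrist")["pose"]
print("cam in tool",Rt.T@(C[:3,3]-s["tcp_pos"]));print((Rt.T@C[:3,:3]).round(3)); print("tool R",Rt.round(3))
E
```

```text
[[ 653.8   67.6   12. ]
 [ 602.8 -249.4   12. ]
 [ 470.2 -227.9   12. ]
 [ 521.1   89.1   12. ]] [321.08353927 134.38827194 321.06868499]
-1.7303961695394565 [ 535.38486997 -103.720725  ] [[ 0.58797992  1.94925934]
 [-0.02419722 -1.91907527]
 [-0.64836691 -1.94707104]
 [ 0.08458421  1.91688697]]
cam in tool [75.97933679  0.86621795 31.53436335]
[[ 0.001  0.954  0.298]
 [ 1.    -0.001  0.   ]
 [ 0.     0.298 -0.954]]
tool R [[ 0.961  0.275 -0.001]
 [ 0.275 -0.961  0.002]
 [-0.    -0.002 -1.   ]]
```

```bash
cat >> h.py <<'E'
def ori(yaw,sgn):
    # tool z down, tool x = sgn * pliers x
    c,s=np.cos(yaw),np.sin(yaw);x=sgn*np.array([c,s,0]);z=np.array([0,0,-1.]);y=np.cross(z,x)
    return R.from_matrix(np.column_stack([x,y,z])).as_rotvec()
def w(yaw,t,p):
    c,s=np.cos(yaw),np.sin(yaw);return np.array([t[0]+c*p[0]-s*p[1],t[1]+s*p[0]+c*p[1],p[2]])
E
python3 - <<'E'
from h import *
from rig import env
f=np.load("pose0.npz");yaw,t=float(f["yaw"]),f["t"]
for sg in(1,-1):
    for p in [(-35,10,400),(-140,0,200),(-211,20,200),(120,0,200),(0,10,420)]:
        q=env.inverse_kinematics(w(yaw,t,p),ori(yaw,sg));print(sg,p,None if q is None else np.round(q,2))
sg=1
# camera at +76 in tool x, looks back 17deg
P=(-35+0,15,420)
env.move_pose(w(yaw,t,P),ori(yaw,sg))
env.hold(0.2)
c=env.calibration("wrist");p,d=env.capture("wrist");cv2.imwrite("pics/w1.png",p);np.savez("pics/w1.npz",p=p,d=d,m=c["mtx"],T=c["pose"])
s=env.observe();print(s["time"],s["tcp_pos"],s["contact_force"],w(yaw,t,P))
E
```

```text
1 (-35, 10, 400) [-0.99  0.57  1.39  1.87 -0.6   1.22 -2.71]
1 (-140, 0, 200) [ 0.81  0.95 -1.25  1.91  1.03  1.12  2.11]
1 (-211, 20, 200) [ 0.66  1.01 -1.25  1.82  1.06  1.18  2.02]
1 (120, 0, 200) [-0.61  1.14  1.36  1.98 -1.24  1.22 -2.04]
1 (0, 10, 420) [-0.95  0.53  1.39  1.85 -0.55  1.24 -2.68]
-1 (-35, 10, 400) [ 0.55  0.26 -0.57  1.81  0.16  1.12 -0.23]
-1 (-140, 0, 200) [ 0.36  0.56 -0.59  1.93  0.44  0.78 -0.64]
-1 (-211, 20, 200) [ 0.32  0.66 -0.71  1.83  0.55  0.86 -0.82]
-1 (120, 0, 200) [ 0.69  0.53 -0.43  1.93  0.32  0.75 -0.08]
-1 (0, 10, 420) [ 0.59  0.24 -0.54  1.79  0.13  1.15 -0.15]
2.7833 [555.62776277 -72.26530454 419.98753802] [0.07104047 0.69097144 0.30462336] [555.75654449 -71.54938873 420.        ]
```

View pics/w1.png

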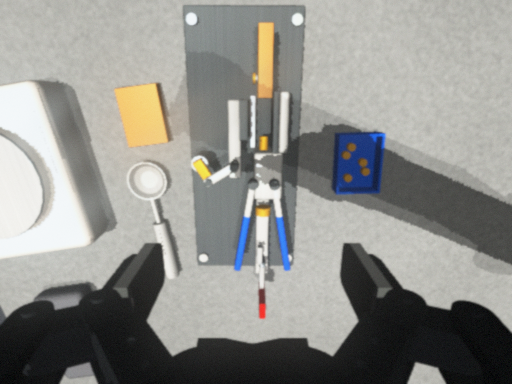

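The wrist view shows the whole pliers. Plate screws are at (191,19), (298,19), (203,258), (293,257), the coupon is the orange bar at (266,60) with its stud at (255,77), the screw is at (263,143), and the red tab is at (262,303). Blue handle tips are at (238,268) and (289,268). Next I refine the pose from these.

```bash
cat > meas.py <<'E'
from h import *
import sys
from scipy.optimize import least_squares
def run(fn,yaw,t):
    f=np.load(fn);p,d,m,T=[f[k] for k in("p","d","m","T")]
    hsv=cv2.cvtColor(p,cv2.COLOR_BGR2HSV)
    def pl(P):
        c,s=np.cos(yaw),np.sin(yaw);q=P[:2]-t;return np.array([c*q[0]+s*q[1],-s*q[0]+c*q[1]])
    masks={"blue":((105,150,60),(125,255,255)),"red":((0,170,80),(6,255,255)),"orange":((8,120,120),(22,255,255))}
    for k,(lo,hi) in masks.items():
        M=cv2.inRange(hsv,lo,hi);n,l,s,c=cv2.connectedComponentsWithStats(M)
        for i in range(1,n):
            if s[i,4]<25: continue
            zz={"blue":58,"red":81,"orange":62}[k]
            r=cv2.minAreaRect(np.argwhere(l==i)[:,::-1].astype(np.float32));b=cv2.boxPoints(r)
            print(k,c[i].round(1),s[i,4],"z",zz,"cen",pl(ray(*c[i],m,T,zz)).round(1),"box",[pl(ray(*q,m,T,zz)).round(1).tolist() for q in b],"depthz",end=" ")
            v=np.argwhere(l==i);dd=np.median(d[v[:,0],v[:,1]]);u=c[i];cc=np.array([(u[0]-m[0,2])/m[0,0]*dd,-(u[1]-m[1,2])/m[1,1]*dd,-dd]);print((T[:3,:3]@cc+T[:3,3]).round(1))
if __name__=="__main__":
    f=np.load(sys.argv[2]);run(sys.argv[1],float(f["yaw"]),f["t"])
E
python3 meas.py pics/w1.npz pose0.npz
python3 - <<'E'
from h import *
p=cv2.imread("pics/w1.png");cv2.imwrite("pics/w1c.png",cv2.resize(p[0:330,170:320],None,fx=1.8*2,fy=1.8,interpolation=cv2.INTER_CUBIC)[:600])
cv2.imwrite("pics/w1d.png",cv2.resize(p[0:150,170:330],None,fx=4,fy=4,interpolation=cv2.INTER_CUBIC))
cv2.imwrite("pics/w1e.png",cv2.resize(p[180:330,170:330],None,fx=4,fy=4,interpolation=cv2.INTER_CUBIC))
E
```

```text
blue [359.6 162.8] 2312 z 58 cen [ -30.9 -104.2] box [[-65.8, -76.9], [5.3, -76.2], [1.6, -127.5], [-69.9, -131.6]] depthz [421.4 -42.6   7.7]
blue [241.6 242.4] 357 z 58 cen [-128.9   27.8] box [[-164.8, 38.8], [-95.5, 26.1], [-97.1, 17.9], [-166.6, 30.2]] depthz [583.4  19.6  56.9]
blue [282.7 242.2] 342 z 58 cen [-128.6  -21.8] box [[-97.1, -12.4], [-95.7, -20.4], [-165.0, -32.5], [-166.5, -24.1]] depthz [534.3  27.   57.5]
red [262.  310.2] 71 z 81 cen [-208.1    3.2] box [[-197.7, 5.7], [-197.7, 0.9], [-218.1, 0.7], [-218.1, 5.5]] depthz [571.7 101.6  80.6]
orange [265.2  59.1] 1132 z 62 cen [75.1  1.9] box [[107.2, 9.2], [107.2, -5.2], [39.1, -6.5], [39.1, 8.9]] depthz [ 525.3 -178.3   60.9]
orange [140.6 114.4] 2179 z 62 cen [ 21.8 131.6] box [[47.2, 155.1], [55.1, 112.1], [-4.7, 105.2], [-13.6, 150.6]] depthz [ 679.1 -145.8   14.5]
orange [263.1 143.2] 103 z 62 cen [-8.4  3.1] box [[-0.7, 7.6], [-0.8, -0.9], [-15.8, -1.1], [-15.8, 7.6]] depthz [539.6 -92.3  40. ]
orange [351.5 147. ] 26 z 62 cen [-12.6 -92.2] box [[-10.5, -89.3], [-10.5, -94.7], [-14.8, -95.1], [-14.8, -89.7]] depthz [431.  -65.1  10.2]
orange [262.7 210.9] 79 z 62 cen [-86.5   2.9] box [[-82.9, 11.8], [-83.0, -4.3], [-91.6, -4.5], [-91.6, 11.7]] depthz [552.1 -16.4  56.1]
```

View pics/w1d.png

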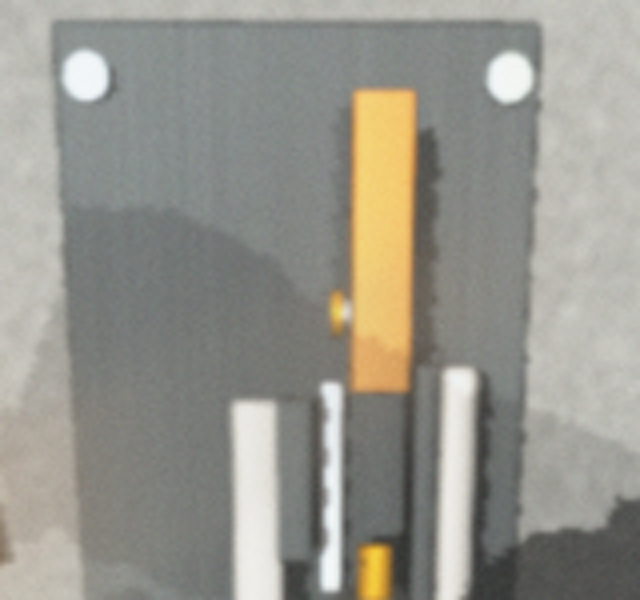

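View pics/w1e.png

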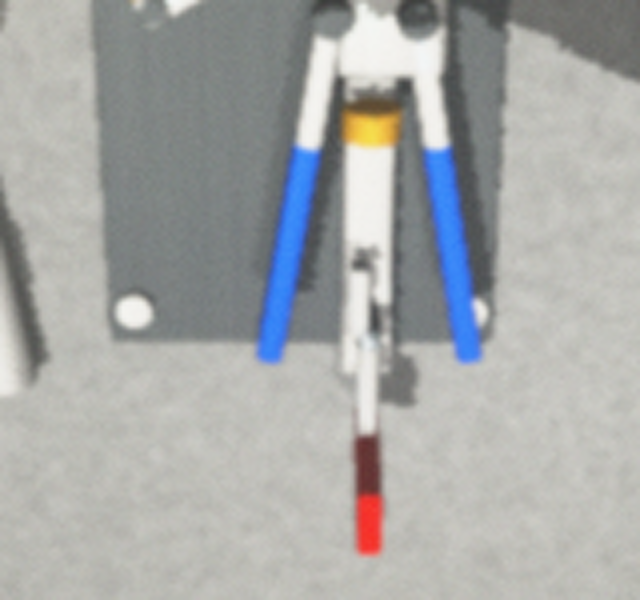

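The handles and tab are symmetric about y≈3 in the first frame, and their ends suggest x is off by about 2.8. The coupon sits at about x=70. A second wrist view with the tool turned half round checks this and cancels the camera offset error.

```bash
python3 - <<'E'
from h import *
from rig import env
f=np.load("pose0.npz");yaw,t=float(f["yaw"]),f["t"]
t=w(yaw,t,(2.8,3.05,0))[:2];np.savez("pose1.npz",yaw=yaw,t=t);print(t)
P=(-45,0,400)
env.move_pose(w(yaw,t,P),ori(yaw,-1)); env.hold(0.2)
c=env.calibration("wrist");p,d=env.capture("wrist");cv2.imwrite("pics/w2.png",p);np.savez("pics/w2.npz",p=p,d=d,m=c["mtx"],T=c["pose"])
s=env.observe();print(s["time"],s["tcp_pos"],s["contact_force"],w(yaw,t,P),s["joints"])
E
python3 meas.py pics/w2.npz pose1.npz; echo; python3 meas.py pics/w1.npz pose1.npz
```

```text
[ 537.95112257 -106.96985528]
5.1083 [545.08409184 -62.49064453 399.65390061] [-0.69388455  0.54186735  0.32019498] [545.10266422 -62.54176223 400.        ] [ 0.74698119  0.29803999 -0.82038517  1.81637522  0.23955482  1.13064571
 -0.31429236]
blue [223.   61.6] 401 z 58 cen [-148.9  -27.7] box [[-169.3, -34.9], [-170.6, -27.0], [-110.3, -16.9], [-108.9, -25.3]] depthz [534.2  44.5  57.5]
blue [279.   73.4] 513 z 58 cen [-138.4   25.5] box [[-100.2, 14.1], [-171.0, 27.2], [-169.6, 34.9], [-98.7, 22.4]] depthz [585.   25.6  58.7]
blue [153.3 161.2] 1381 z 58 cen [ -53.  -102.8] box [[-84.0, -127.4], [-89.9, -85.8], [-21.7, -81.4], [-15.0, -125.7]] depthz [425.4 -47.1   4.2]
orange [247.4 121. ] 37 z 62 cen [-94.3  -4.8] box [[-91.0, -8.3], [-99.4, -5.4], [-98.1, -1.3], [-89.7, -4.1]] depthz [548.1 -13.6  56.5]
orange [257.8 120.9] 43 z 62 cen [-94.4   5.4] box [[-98.1, 0.7], [-98.1, 7.6], [-90.4, 7.6], [-90.4, 0.7]] depthz [558.3 -15.2  56.1]
orange [158.2 142.9] 25 z 62 cen [-72.6 -94.7] box [[-70.5, -97.2], [-74.5, -96.8], [-74.5, -91.7], [-70.5, -92.1]] depthz [438.9 -25.7  10.3]
o
[... 1566 characters left out ...]
]
orange [265.2  59.1] 1132 z 62 cen [72.3 -1.1] box [[104.4, 6.2], [104.4, -8.2], [36.3, -9.6], [36.3, 5.9]] depthz [ 525.3 -178.3   60.9]
orange [140.6 114.4] 2179 z 62 cen [ 19.  128.5] box [[44.4, 152.0], [52.3, 109.1], [-7.5, 102.1], [-16.4, 147.5]] depthz [ 679.1 -145.8   14.5]
orange [263.1 143.2] 103 z 62 cen [-11.2   0.1] box [[-3.5, 4.6], [-3.6, -3.9], [-18.6, -4.1], [-18.6, 4.5]] depthz [539.6 -92.3  40. ]
orange [351.5 147. ] 26 z 62 cen [-15.4 -95.2] box [[-13.3, -92.3], [-13.3, -97.7], [-17.6, -98.2], [-17.6, -92.8]] depthz [431.  -65.1  10.2]
orange [262.7 210.9] 79 z 62 cen [-89.3  -0.2] box [[-85.7, 8.7], [-85.8, -7.4], [-94.4, -7.5], [-94.4, 8.7]] depthz [552.1 -16.4  56.1]
```

View pics/w2.png

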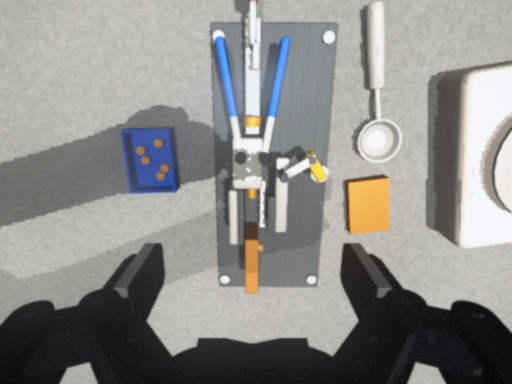

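The two views agree within about 1 mm: handles symmetric about y=0, coupon end at x≈104, screw tip at x≈-6, so home should be at x≈29. Next: push the coupon with the fingers shut.

```bash
cat >> h.py <<'E'
_f=np.load("pose1.npz");YAW,TT=float(_f["yaw"]),_f["t"]
O=ori(YAW,-1)
def W(x,y,z): return w(YAW,TT,(x,y,z))
def pf(s,key="contact_force"):
    c,k=np.cos(YAW),np.sin(YAW);v=s[key];return np.array([c*v[0]+k*v[1],-k*v[0]+c*v[1],v[2]])
def pp(s):
    c,k=np.cos(YAW),np.sin(YAW);v=s["tcp_pos"];q=v[:2]-TT;return np.array([c*q[0]+k*q[1],-k*q[0]+c*q[1],v[2]])
E
python3 - <<'E'
from h import *
from rig import env
env.set_gripper(0.0,20)
env.move_pose(W(126,-1,290),O)
env.move_straight(W(126,-1,198),v=100); env.hold(0.15)
f0=np.mean([pf(env.observe()) for _ in range(3)],0);s=env.observe();print(s["time"],pp(s),f0,s["grip_width"])
x=126
while x>66:
    st=3 if x>88 else 1
    x-=st
    env.move_straight(W(x,-1,198),v=30 if st==3 else 15)
    s=env.observe();f=pf(s)-f0
    print(x,pp(s).round(1),f.round(2))
    if f[0]>4 or abs(f[1])>6: break
print(s["time"])
E
```

```text
7.9167 [126.11132299  -0.52296802 198.84528966] [-0.78888267  0.2687021   0.69072148] 0.0008342358231245925
123 [122.6  -0.9 198.3] [ 0.45 -0.16 -0.52]
120 [119.6  -1.  198. ] [ 0.43 -0.55 -1.19]
117 [116.6  -1.  198. ] [ 1.38 -0.38 -1.02]
114 [113.7  -1.  198. ] [ 1.37 -0.06 -0.52]
111 [110.6  -1.  198. ] [ 0.49  0.27 -0.73]
108 [107.6  -1.  198. ] [ 1.06 -0.33 -1.3 ]
105 [104.6  -1.  198. ] [ 0.69  0.23 -0.45]
102 [101.6  -1.  198. ] [ 0.8  -1.91 -0.6 ]
99 [ 98.6  -1.  198. ] [ 1.11  0.41 -0.8 ]
96 [ 95.6  -1.  198. ] [ 0.16  0.64 -0.77]
93 [ 92.6  -1.  198. ] [ 0.65  0.37 -0.99]
90 [ 89.6  -1.  198. ] [ 1.06 -0.5  -0.06]
87 [ 86.6  -1.  198. ] [ 0.94 -1.18 -1.  ]
86 [ 85.9  -1.  198. ] [ 1.12  0.27 -0.58]
85 [ 84.9  -1.  198. ] [ 0.68 -0.68 -0.37]
84 [ 83.9  -1.  198. ] [ 1.41  0.62 -0.25]
83 [ 82.8  -1.  198. ] [ 0.94 -0.44 -0.72]
82 [ 81.8  -1.  198. ] [ 1.26 -0.84 -0.28]
81 [ 80.8  -1.  198. ] [ 0.73 -0.31 -0.31]
80 [ 79.8  -1.  198. ] [-0.26  0.44 -0.76]
79 [ 78.9  -1.  198. ] [ 1.25 -1.11 -1.09]
78 [ 77.9  -1.  198. ] [ 0.58 -0.2   0.3 ]
77 [ 76.9  -1.  198. ] [ 1.17 -0.15 -1.64]
76 [ 75.9  -1.  198. ] [ 0.44 -0.25 -1.03]
75 [ 74.9  -1.  198. ] [ 1.31 -0.13 -0.22]
74 [ 73.8  -1.  198. ] [ 1.19 -0.39 -1.19]
73 [ 73.5  -1.  198. ] [ 2.2  -0.54 -0.67]
72 [ 73.2  -1.  198.1] [ 5.42 -0.81  0.83]
14.9167
```

The force rises sharply at tool x≈73.3, against 74.5 predicted. I hold, average, then back off and look.

```bash
python3 - <<'E'
from h import *
from rig import env
env.hold(0.2)
print(np.mean([pf(env.observe()) for _ in range(5)],0), pp(env.observe()))
env.move_straight(W(71.6,-1,198),v=15); env.hold(0.2)
F=[]
for _ in range(4): F.append(pf(env.observe())); env.hold(0.03)
print(np.round(F,2), pp(env.observe()))
env.move_straight(W(85,-1,198),v=40)
print(pf(env.observe()))
env.move_straight(W(85,-1,300),v=150)
env.set_gripper(1.0)
env.move_pose(W(-45,0,400),O);env.hold(.15)
c=env.calibration("wrist");p,d=env.capture("wrist");cv2.imwrite("pics/w3.png",p);np.savez("pics/w3.npz",p=p,d=d,m=c["mtx"],T=c["pose"])
cv2.imwrite("pics/w3c.png",cv2.resize(p[20:300,180:350],None,fx=2.1*2,fy=2.1,interpolation=cv2.INTER_CUBIC))
print(env.observe()["time"])
E
python3 meas.py pics/w3.npz pose1.npz|grep -v "\-[89]0\."
```

```text
[6.04264789 0.34478239 1.82231091] [ 73.24384118  -0.96999731 198.07715772]
[[ 6.34  0.19  0.91]
 [ 5.47 -0.44  1.49]
 [ 6.22 -0.07  1.71]
 [ 7.23 -0.68  2.4 ]] [ 73.13978889  -0.94798423 198.11704659]
[ 0.19914213 -0.01619743 -0.22247409]
18.7
blue [224.4  61.5] 459 z 58 cen [-145.2  -27.1] box [[-169.1, -34.9], [-170.4, -27.0], [-101.2, -15.3], [-99.8, -23.8]] depthz [534.3  40.7  58. ]
blue [280.2  69.3] 577 z 58 cen [-138.2   25.5] box [[-100.3, 14.3], [-170.9, 27.2], [-169.6, 34.9], [-98.7, 22.6]] depthz [585.1  25.4  58.1]
orange [258.8 117.3] 42 z 62 cen [-94.2   5.2] box [[-98.3, 0.6], [-99.8, 6.8], [-91.0, 9.0], [-89.5, 2.8]] depthz [558.1 -15.2  55.9]
orange [158.7 140.1] 27 z 62 cen [-72.3 -94.7] box [[-74.5, -97.2], [-74.4, -92.2], [-69.4, -92.7], [-69.5, -97.7]] depthz [438.7 -25.5   9.9]
orange [161.3 173.5] 26 z 62 cen [-37.9 -95.3] box [[-37.9, -99.3], [-41.6, -95.3], [-37.9, -92.0], [-34.2, -96.0]] depthz [431.7 -65.1  10.1]
orange [371.  202.4] 2183 z 62 cen [ -5.4 124.6] box [[-34.8, 98.7], [-36.7, 141.6], [25.9, 152.6], [28.0, 107.2]] depthz [ 678.3 -141.7   14.4]
orange [253.  190.4] 85 z 62 cen [-19.2  -0.6] box [[-24.1, -4.8], [-24.1, 3.5], [-14.1, 3.5], [-14.2, -4.9]] depthz [539.2 -94.9  40.1]
orange [252.7 229.4] 804 z 62 cen [25.6 -1.2] box [[-7.5, -8.1], [-7.4, 6.7], [62.2, 7.0], [62.2, -8.9]] depthz [ 532.6 -132.7   60.7]
```

View pics/w3c.png

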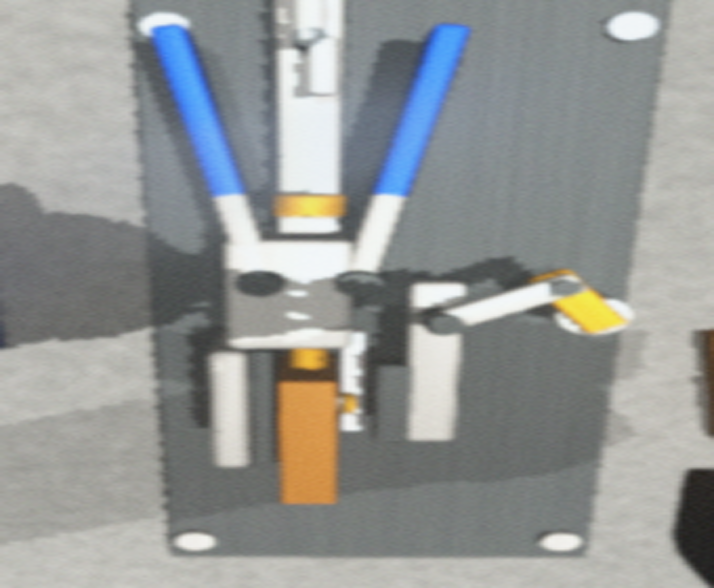

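The coupon is seated at x≈27 with its stud at x≈12, facing the jaw; it is visible at (345,405) in the crop. The handles are still open. Next I squeeze in steps.

```bash
python3 - <<'E'
from h import *
from rig import env
env.move_pose(W(-140,0,270),O)
env.move_straight(W(-140,0,202),v=100);env.hold(.1)
s=env.observe();f0=pf(s);print(s["time"],pp(s),f0)
for g in [.8,.74,.7,.66,.62,.58,.54,.5,.46,.44,.42,.4,.38,.36,.35]:
    env.set_gripper(g,22)
    s=env.observe();print(g,round(s["grip_width"],4),(pf(s)-f0).round(2),round(s["time"],2))
    if s["grip_width"]-g>.03: break
E
```

```text
20.3167 [-140.37399715    0.47082367  202.74610534] [-0.27081071 -0.50781738 -0.10007559]
0.8 0.8024 [0.88 0.07 0.41] 20.63
0.74 0.7364 [-0.23  0.81  0.74] 20.87
0.7 0.6973 [ 1.07 -0.01  2.01] 21.08
0.66 0.6579 [0.   0.37 1.35] 21.3
0.62 0.6259 [ 1.18 -1.3   5.53] 21.52
0.58 0.5806 [ 0.89 -2.75  8.14] 21.73
0.54 0.5428 [ 0.88 -3.04  8.54] 21.95
0.5 0.5058 [-0.47 -3.25 11.42] 22.17
0.46 0.4612 [ 0.49 -2.86  8.42] 22.38
0.44 0.4417 [-0.88 -0.87  5.07] 22.6
0.42 0.422 [0.35 0.55 0.84] 22.82
0.4 0.3963 [ 0.68  0.04 -0.26] 23.03
0.38 0.378 [0.14 0.38 0.08] 23.25
0.36 0.3629 [ 0.07 -0.    0.25] 23.47
0.35 0.3665 [ 0.35 -0.54  1.21] 23.68
```

The load peaked near 0.50 and vanished by 0.42, which is the snap over centre. The fingers then stalled on the hard stop at 0.366. Now I open and look.

```bash
python3 - <<'E'
from h import *
from rig import env
env.set_gripper(.42);env.set_gripper(.6);env.set_gripper(1.0)
s=env.observe();print(s["time"],pf(s))
env.move_straight(W(-140,0,290),v=150)
env.move_pose(W(-45,0,400),O);env.hold(.15)
c=env.calibration("wrist");p,d=env.capture("wrist");np.savez("pics/w4.npz",p=p,d=d,m=c["mtx"],T=c["pose"])
cv2.imwrite("pics/w4c.png",cv2.resize(p[10:290,180:350],None,fx=2.1*2,fy=2.1,interpolation=cv2.INTER_CUBIC))
print(env.observe()["time"])
E
python3 meas.py pics/w4.npz pose1.npz|egrep "^blue|804|cen \[2"
```

```text
24.65 [ 0.22611688 -0.39729894 -1.1403871 ]
26.2167
blue [241.8  65.4] 433 z 58 cen [-147.7  -12.4] box [[-171.9, -15.8], [-172.0, -8.4], [-101.2, -8.5], [-101.1, -16.5]] depthz [549.2  40.8  57.8]
blue [267.2  74.7] 554 z 58 cen [-139.5   11.6] box [[-100.3, 8.2], [-172.1, 8.2], [-172.0, 15.6], [-100.2, 16.2]] depthz [571.6  28.9  58.5]
blue [155.4 164.7] 1317 z 58 cen [ -51.4 -102.6] box [[-84.8, -125.3], [-90.4, -86.0], [-21.9, -81.4], [-15.5, -123.3]] depthz [425.4 -49.3   4.1]
orange [251.4 234.5] 777 z 62 cen [25.7 -2.8] box [[-6.6, -9.7], [-6.7, 4.2], [61.1, 4.9], [61.2, -9.9]] depthz [ 531.1 -132.2   61.3]
```

View pics/w4c.png

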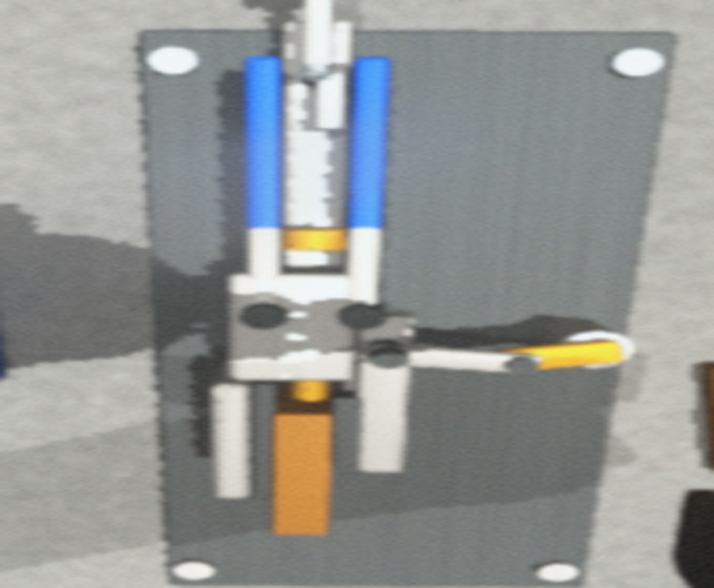

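Handles are locked and parallel (centre lines at y≈±12). The toggle is straight, and the coupon is pressed over to y≈-2.8. I check the gap between jaw and coupon at the stud in the depth data.

```bash
python3 - <<'E'
from h import *
for fn in("w3","w4"):
    f=np.load(f"pics/{fn}.npz");p,d,m,T=[f[k] for k in("p","d","m","T")]
    for x in (12,30):
      print(fn,x)
      v=int(round(proj(W(x,8,45),m,T)[1]))
      for u in range(248,292,2):
        dd=d[v,u]
        P=T[:3,:3]@np.array([(u-m[0,2])/m[0,0]*dd,-(v-m[1,2])/m[1,1]*dd,-dd])+T[:3,3]
        print((u,v),pp({"tcp_pos":P}).round(0),p[v,u],end=";")
      print()
    cv2.imwrite(f"pics/{fn}z.png",cv2.resize(p[180:255,230:310],None,fx=8,fy=8,interpolation=cv2.INTER_CUBIC))
E
```

```text
w3 12
(248, 212) [ 6. -6. 61.] [ 77 149 213];(250, 212) [ 5. -4. 62.] [ 78 151 216];(252, 212) [ 5. -2. 61.] [ 77 154 218];(254, 212) [ 6.  0. 60.] [ 77 154 219];(256, 212) [ 5.  2. 62.] [ 77 155 218];(258, 212) [ 6.  5. 61.] [ 79 156 217];(260, 212) [ 6.  7. 60.] [111 147 181];(262, 212) [12.  9. 46.] [ 78 163 204];(264, 212) [12. 12. 45.] [ 95 167 207];(266, 212) [21. 15. 23.] [ 91 100  99];(268, 212) [25. 18. 11.] [66 69 68];(270, 212) [12. 18. 46.] [101 100  98];(272, 212) [11. 21. 47.] [115 117 111];(274, 212) [11. 23. 46.] [113 117 112];(276, 212) [12. 25. 46.] [123 126 121];(278, 212) [12. 28. 45.] [187 192 196];(280, 212) [12. 30. 46.] [212 220 220];(282, 212) [11. 32. 47.] [213 222 222];(284, 212) [11. 34. 47.] [216 223 226];(286, 212) [11. 36. 47.] [209 218 221];(288, 212) [12. 39. 45.] [164 171 172];(290, 212) [26. 45. 11.] [109 113 108];
w3 30
(248, 227) [23. -6. 61.] [ 66 144 208];(250, 227) [23. -4. 61.] [ 74 148 214];(252, 227) [23. -2. 62.] [ 72 147 212];(254, 227) [23.  0. 62.] [ 71 149 213];(256, 227) [23.  2. 61.] [ 73 149 216];(258, 227) [23.  5. 61.] [ 77 149 214
[... 1653 characters left out ...]
56, 231) [22.  2. 61.] [ 76 152 216];(258, 231) [21.  4. 62.] [ 79 131 176];(260, 231) [29.  7. 46.] [103 109 105];(262, 231) [29.  9. 46.] [108 108 109];(264, 231) [28. 12. 47.] [111 116 115];(266, 231) [29. 14. 46.] [183 191 193];(268, 231) [29. 16. 46.] [204 212 214];(270, 231) [29. 19. 45.] [206 216 219];(272, 231) [29. 21. 46.] [207 216 219];(274, 231) [28. 23. 48.] [189 197 200];(276, 231) [29. 26. 45.] [120 125 123];(278, 231) [45. 31. 11.] [107 109 107];(280, 231) [45. 34. 12.] [108 107 107];(282, 231) [45. 36. 11.] [103 106 105];(284, 231) [44. 39. 13.] [105 108 106];(286, 231) [45. 41. 11.] [106 108 102];(288, 231) [45. 44. 12.] [105 105 105];(290, 231) [45. 46. 11.] [109 108 107];
```

View pics/w4z.png

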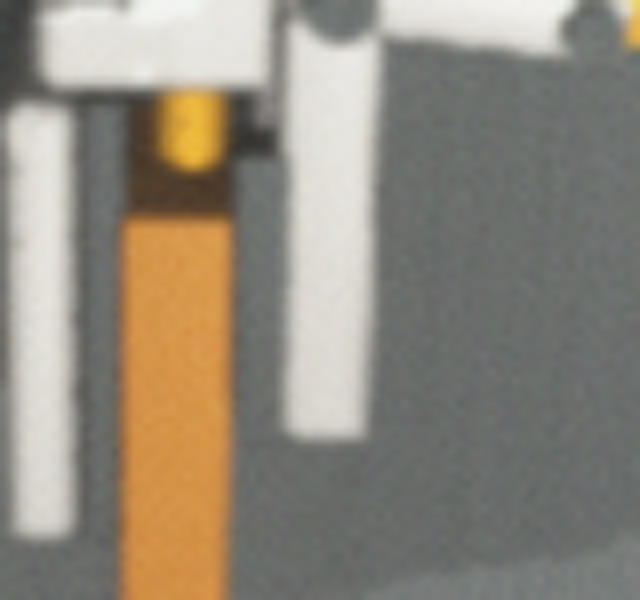

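View pics/w3z.png

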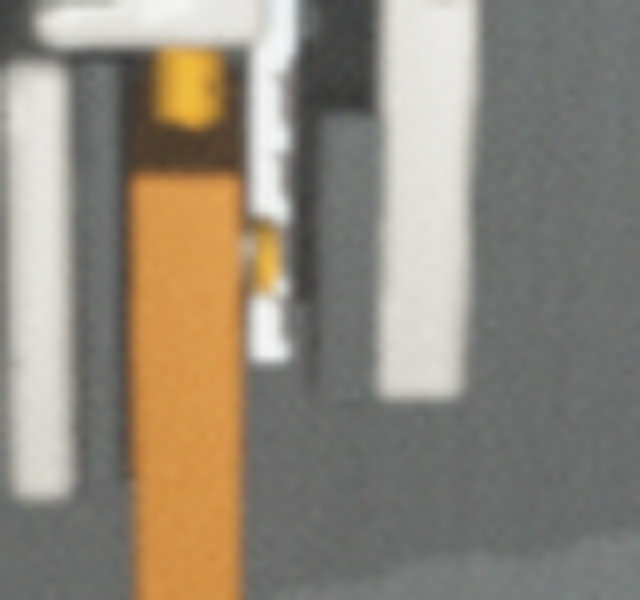

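The jaw's grey pad reaches y≈6 against the coupon face at ≈5, a gap of about 1 mm, so the stud is home. Next: the release lever.

```bash
python3 - <<'E'
from h import *
from rig import env
env.set_gripper(0.0,20)
X=-212
env.move_pose(W(X,30,300),O)
env.move_straight(W(X,30,218),v=110);env.hold(.15)
f0=np.mean([pf(env.observe()) for _ in range(4)],0);s=env.observe();print(s["time"],pp(s),f0)
y=30;peak=0
while y>4:
    st=2 if y>22 else .7
    y-=st
    env.move_straight(W(X,y,218),v=20)
    s=env.observe();f=pf(s)-f0;peak=max(peak,f[1]);print(round(y,1),pp(s).round(1),f.round(2))
    if f[1]>15: print("high");break
    if peak>4.5 and f[1]<peak-4 and y<13: print("freed?");break
print(s["time"])
E
```

```text
28.8333 [-212.37789117   30.47691411  219.06173887] [0.11532134 0.50075446 0.5071444 ]
28 [-212.1   27.9  218.3] [-0.69  0.01 -0.35]
26 [-212.    25.8  218. ] [-0.27 -0.08 -0.7 ]
24 [-212.    23.8  218. ] [-0.55  0.24 -0.31]
22 [-212.    21.8  218. ] [ 0.51 -0.44 -0.49]
21.3 [-212.    21.3  218. ] [-0.84 -0.29 -0.07]
20.6 [-212.    20.5  218. ] [-0.62 -0.58 -1.19]
19.9 [-212.    19.8  218. ] [ 0.65 -0.14 -0.78]
19.2 [-212.    19.1  218. ] [-0.27 -0.04 -0.24]
18.5 [-212.    18.4  218. ] [ 0.53 -0.43 -0.33]
17.8 [-211.9   18.1  218.1] [-0.2   0.38 -0.23]
17.1 [-212.    17.4  218.1] [ 0.06  2.02 -1.32]
16.4 [-212.1   16.5  218.1] [-0.34  1.82 -0.1 ]
15.7 [-212.1   15.7  218.1] [-0.52  1.25 -2.21]
15.0 [-212.1   15.   218.1] [-0.72  2.76 -1.27]
14.3 [-212.1   14.5  218.1] [-1.22  2.99 -2.33]
13.6 [-212.    14.1  218.2] [-1.21  3.92 -1.9 ]
12.9 [-212.    13.8  218.3] [-1.91  4.56 -3.54]
12.2 [-211.9   13.5  218.3] [-1.85  6.81 -3.68]
11.5 [-211.8   13.2  218.4] [-2.56  7.6  -4.28]
10.8 [-211.7   12.9  218.4] [-2.2   8.18 -6.04]
10.1 [-211.7   12.1  218.4] [-1.29  8.23 -4.98]
9.4 [-211.9    9.5  218.1] [-0.29  2.61 -0.57]
freed?
34.3333
```

Load rose to 8.2 N and then dropped after about 9 mm of tab travel, so the handles are freed. I back off and check.

```bash
python3 - <<'E'
from h import *
from rig import env
env.move_straight(W(-212,30,218),v=50)
env.move_straight(W(-212,30,310),v=150)
env.move_pose(W(-75,0,420),O);env.hold(.2)
c=env.calibration("wrist");p,d=env.capture("wrist");np.savez("pics/w5.npz",p=p,d=d,m=c["mtx"],T=c["pose"])
cv2.imwrite("pics/w5c.png",cv2.resize(p[0:290,170:350],None,fx=2*1.8,fy=2,interpolation=cv2.INTER_CUBIC))
cv2.imwrite("pics/w5z.png",cv2.resize(p[180:255,230:310],None,fx=8,fy=8,interpolation=cv2.INTER_CUBIC))
p,d=env.capture("scene");cv2.imwrite("pics/scene5.png",p)
s=env.observe();print(s["time"],pf(s))
E
python3 meas.py pics/w5.npz pose1.npz|egrep "^blue|^red|cen \[2"
```

```text
36.7 [ 0.08391647 -0.81178099  0.42728306]
blue [222.8  79.4] 36 z 58 cen [-166.   -31.4] box [[-168.9, -34.5], [-170.5, -27.8], [-161.3, -25.5], [-159.6, -32.3]] depthz [533.3  61.9  57.5]
blue [276.  116.2] 428 z 58 cen [-129.6   23.9] box [[-100.5, 14.4], [-164.0, 25.9], [-162.6, 33.6], [-98.9, 22.6]] depthz [582.2  17.1  56.8]
blue [232.  127.5] 223 z 58 cen [-117.7  -22.6] box [[-149.1, -33.1], [-150.7, -25.1], [-101.1, -14.9], [-99.3, -23.2]] depthz [534.2  12.7  57.1]
blue [160.7 184.2] 1603 z 58 cen [ -54.2 -104.2] box [[-87.5, -128.0], [-89.5, -79.7], [-23.2, -81.8], [-21.0, -132.9]] depthz [425.2 -49.6   6.1]
red [254.   23.5] 178 z 81 cen [-2.127e+02  1.000e-01] box [[-222.7, -2.6], [-222.7, 2.8], [-202.5, 2.9], [-202.5, -2.5]] depthz [571.9 103.2  80.2]
```

View pics/w5c.png

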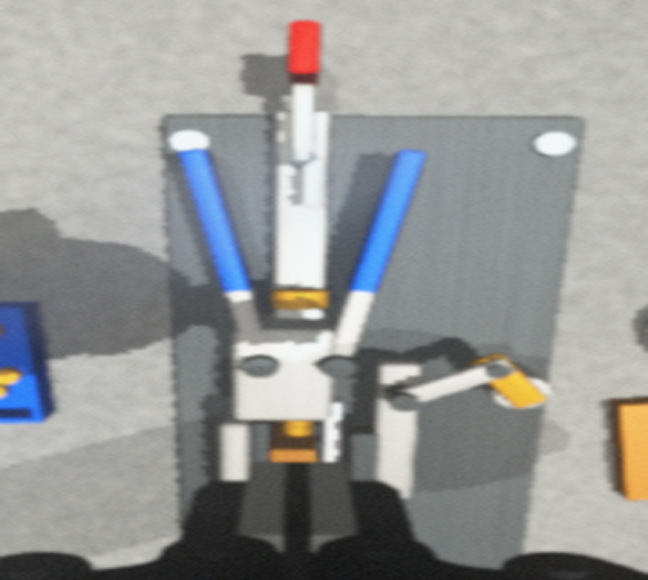

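View pics/w5z.png

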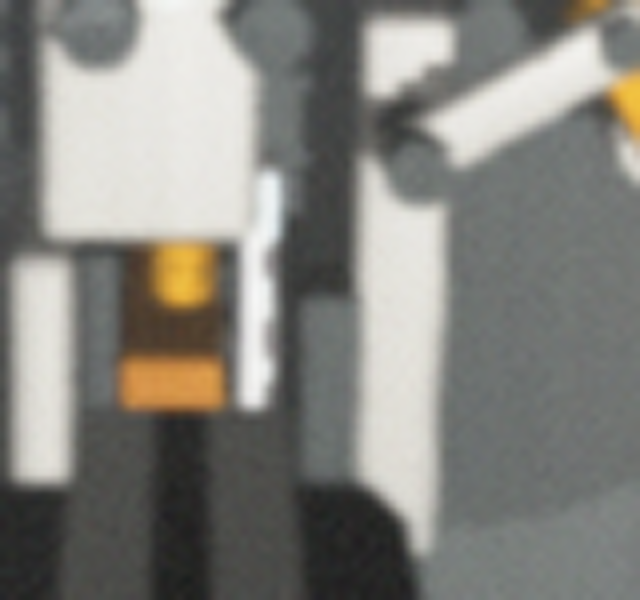

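View pics/scene5.png

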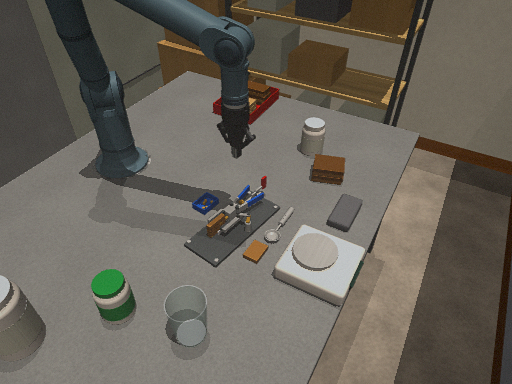

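The handles have sprung open and the tab is back at y≈0. The closed fingers hide the coupon, so I open them and take one last look at the stud.

```bash
python3 - <<'E'
from h import *
from rig import env
env.set_gripper(1.0)
env.move_pose(W(-45,0,400),O);env.hold(.2)
c=env.calibration("wrist");p,d=env.capture("wrist");np.savez("pics/w6.npz",p=p,d=d,m=c["mtx"],T=c["pose"])
cv2.imwrite("pics/w6z.png",cv2.resize(p[180:255,230:310],None,fx=8,fy=8,interpolation=cv2.INTER_CUBIC))
print(env.observe()["time"])
E
python3 meas.py pics/w6.npz pose1.npz|egrep "^blue|cen \[ ?2"
```

```text
38.0
blue [222.9  65.9] 424 z 58 cen [-146.5  -27.4] box [[-169.3, -35.0], [-170.6, -27.2], [-101.3, -14.7], [-99.7, -23.1]] depthz [534.2  42.   58. ]
blue [278.   76.1] 529 z 58 cen [-137.5   25.3] box [[-100.4, 14.3], [-170.9, 27.2], [-169.6, 34.8], [-98.9, 22.5]] depthz [584.8  24.8  58.4]
blue [152.9 162.8] 1307 z 58 cen [ -52.3 -102.9] box [[-84.0, -128.1], [-89.8, -85.8], [-21.6, -81.7], [-15.0, -126.9]] depthz [425.2 -48.1   4.1]
orange [249.3 232.4] 770 z 62 cen [25.4 -2.3] box [[-6.9, -9.1], [-6.9, 6.0], [61.3, 6.4], [61.3, -9.6]] depthz [ 531.6 -132.    61.3]
```

View pics/w6z.png

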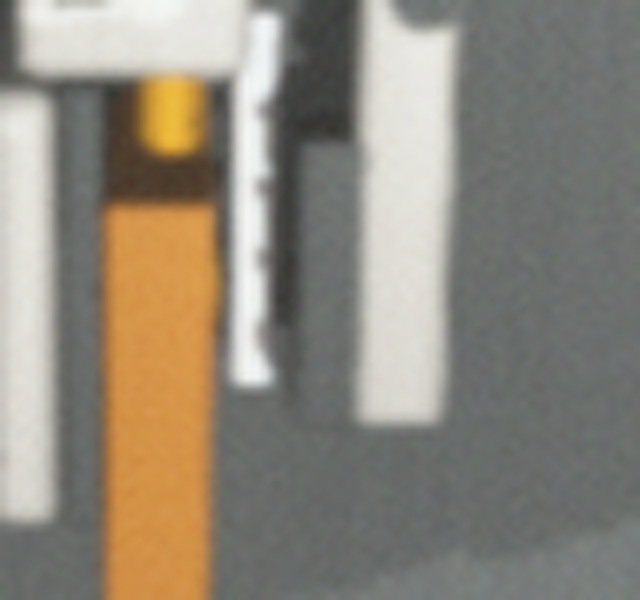

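The coupon stands home (x≈27). The stud is now just a sliver at (218,280), about 1 mm proud, the handles are fully open and the lever is at rest.

```bash
python3 -c "
from rig import env
print(env.sign_off(), env.observe()['time'])"
```

```text
the job is handed in; nothing more can be done
the job is handed in; nothing more can be done
```

All the steps are done and the job is handed in at about 38 s of robot time; no verdict was reported.

- **Coupon:** I pushed it along the channel with the fingers shut until it came up against the stop screw at about 6 N, with the handles still open. Its centre ended at pliers x ≈ 27 mm.
- **Handles:** I squeezed both with the grip set to 22 N. The load fell away past dead centre and the fingers then stalled on the hard stop. After I let go, the picture showed the handles parallel and locked. The gap between jaw and coupon was about 1 mm, so the stud was home.
- **Lever:** I pushed the red tab towards pliers -y. The force peaked at about 8 N and dropped after about 9 mm of travel.

**Last checks:**
- The handles are back at their starting open angle and the tab is back at y ≈ 0.
- The coupon is standing at x ≈ 27 mm with its stud about 1 mm proud.
- In the overview picture the bystander objects look unmoved, and the robot is clear of everything.

None of the checks failed. The first rough position from the top camera was about 4 mm off from the two wrist views, which agreed with each other to about 1 mm, so I worked from those. I judged stud depth by eye and depth data, to about 1 mm, not by a direct reading.

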